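Switch the dosing unit over to the conical flask

ROBOT

A 7-joint arm with a two-finger parallel gripper is mounted at the origin on a cart in front of the work surface, level with it; the furniture and walls round the work are solid. World frame = base frame: x ahead of the robot, y to its left, z up, the work surface at z = 0. Lengths are in m, angles in rad, forces in N, time in s.
With the tool pointing down it reaches from about 0.4 to 0.85 m from the base axis. Payload 10.4 kg.
Tool frame: the origin (TCP) lies midway between the tips of the shut fingers; the grasp point (between the pads) lies 19 mm behind it; z points along the fingers, y is the direction in which the jaws open and shut (so a half turn about z gives the same grasp; the last joint's range is limited). The gripper opens to 85 mm and grips with 20 to 120 N. Pads are 22 mm wide; open, the fingers measure 114 mm over their backs; the gripper's body (76 mm by 85 mm) begins 54 mm behind the grasp point. The pads swing forward as they close: fully open they stand 13 mm farther back than shut.
Start: joints at [1.319, 0.332, -0.065, 1.46, 0.022, 1.35, -0.088], TCP at [0.142, -0.609, 0.231] pointing down, gripper open.
Joint ranges: [-2.6, 2.6], [-0.5, 2.12], [-1.47, 1.34], [0.16, 2.42], [-1.27, 4.41], [0.06, 2.06], [-2.6, 2.6]. Speed limits (rad/s): [2.22, 2.22, 2.79, 2.79, 3.14, 3.14, 3.14].

INTERFACE

Orientations are given as a unit quaternion [x, y, z, w].
In Python, from workcell import manip, camera, camera_info, workorder, nets gives the robot as it stands.
- The arm moves only by the tool apply_moves, never from a script. Its argument "commands" is a list of rows, each a list of 5 numbers: the shift along the tool's x, y, z in m, then the turn about the tool's z in degrees, then the gripper command: -1 is fully open, 1 is shut, values between are in proportion. A call has 1 to 5 rows; each row shifts and turns the pose as measured when the row begins, along the tool's axes as they then stand; what a row does not reach is not made up. A row lasts 1/12 s, in which the tool goes at most 41.7 mm and 7.16 degrees, less where a joint would pass 70% of its speed; a pose out of reach is approached as far as the arm can. A call is refused whole if a number of a shift passes 0.0417 or a number of a turn 7.16, either way. A call with a gripper value outside its range is refused whole. The fingers move at their own pace and stop on an object; "squeeze" is the grip in N (left out, the last holds). Time passes only in rows, so rows that do not move let the fingers close. It gives the time, the measured TCP pose, the force and the opening at its end, in the units of the state.
- manip.get_obs(): the state, without advancing time (a new reading comes with each control period).
- camera(name): name is "side" or "top"; returns (picture, depth): 400x640x3 uint8, red, green, blue; 400x640 float32, m along the optical axis (not along the pixel's ray), 0 where there is no reading.
- camera_info(name): a dict with "camera_matrix" (3x3 intrinsics, pixels), "xyz" and "rotation" of the camera in the world. Camera axes: x right, y down, z forward; pixel columns grow to the right and rows downward; lengths in m; the calibration is good to about 2 mm. A picture is of the moment at which its call begins. camera_info takes no time and is no camera call.
- workorder.hand_in(): hands the job in, once; it reports no verdict.
Trained networks look in the newest picture that a camera, given by its name, has taken for a name from the list of things; names that differ only in an ending like _2 or _b are one class to them, and where a whole thing is asked for, a point or a joint stands for the part that bears it (a point fixed in the world has none). Each returns a list of dicts, best first, with "conf" (0 to 1); they miss things now and then, are a little off and sometimes report something else, mostly with a low value. They report only what shows in the picture. A call takes as long as a camera call. They do not tell look-alikes from the thing itself.
- nets.look_for(camera, thing): "rect" ([left, top, width, height] in pixels, round what is visible of it).
- nets.place_of(camera, thing): "xy" ([column, row] in pixels: a listed point, or the origin of a listed thing).
The state is a dict: "clock": time; "joint_pos": joint angles; "joint_velocities": joint speeds; "tau": joint torques, N m; "position": TCP position; "ee_rot": TCP orientation; "ft_force": force on the tool from outside, world axes, zero at the start; "torque": the same for the moment, N m; "grip_width": opening from 0.0 (shut) to 1.0 (fully open).
Only numpy, scipy, OpenCV 4.12 (cv2) and the standard library are available. Lean on these libraries where they do the work, as an engineer would, in place of code of your own. Each camera call takes 0.05 s, during which the arm holds its last target. There are 200 camera calls.

TASK

Switch the four-way dosing unit over to the conical flask: push its ball-topped lever out of the middle column, along the cross lane of the gate, and all the way to the end of the outer slot on the corner where the conical flask stands. Do not push the lever into an outer slot that serves one of the beakers, and leave the glassware on the unit standing where it is; nothing needs to be gripped.

Things in the scene. Friction and masses are not known exactly. Their poses are not given: they have to be found in the camera images.
- dosing_unit: Four-way dosing unit, fixed: grey platform 215 x 385 mm, top 12 mm above the bench, with a white box 126 x 136 mm in its middle. Origin: centre of its underside. x axis to its rear (away from the robot, give or take yaw), y to its left, z up. A vessel stands at each corner; the steel outlet tubes over them reach 144 mm above the bench.
- gate (a point): Centre of the top face of the aluminium gate plate on the white box, 104 mm above the bench. Gate: left, middle and right columns 28 mm apart, each with a front (-x) and a rear (+x) slot 16 mm wide, joined by one cross lane 16 mm wide at the unit's x = 0. Each of the four outer slots serves the vessel at its own corner: front left slot, front left vessel, and so on.
- knob (a point): Centre of the lever's black ball knob, 36 mm across, shaft 10 mm thick; 220 mm above the bench upright, about 200 mm at the end of an outer slot. In the unit's frame: x = 0 in the cross lane (7 mm of play); y = 0 in the middle column, +66 mm in the left and -66 mm in the right one (7 mm of play); at the end of an outer slot x = 54 mm or -54 mm.
- pivot (a point): Point about which the lever rocks, inside the box on the unit's centre line, 20 mm above the bench and 200 mm from the knob's centre.
- lever_shift (a joint): Lever's lean to the unit's rear (positive) or front (negative), rad; 0 in the cross lane; about 0.28 either way at the end of an outer slot, 0.30 at the end of a middle slot. The lever stays where it is left; it takes 1 to 3 N at the knob to move it. It starts somewhere in the middle column.
- lever_cross (a joint): Lever's lean to the unit's left (positive) or right (negative), rad; 0 in the middle column, about 0.34 either way in the outer columns (up to 0.38 against the outer wall). Same stiffness.
- flask: The conical flask: clear glass, 64 mm across the foot, narrow neck, 107 mm tall, loose, standing at one of the four corners of the platform. Origin: centre of its underside.
- beaker_narrow: Clear glass beaker, straight-sided, 56 mm across, 100 mm tall, loose, at another corner of the platform. Origin: centre of its underside.
- beaker_wide: Clear glass beaker, straight-sided, 76 mm across, 97 mm tall, loose, at another corner. Origin: centre of its underside.
- beaker_low: Clear glass beaker, straight-sided, 67 mm across, 82 mm tall, loose, at another corner. Origin: centre of its underside.
- place_front_left (a point): Centre of the vessel's place at the front left corner of the platform, on its top face, under an outlet tube: front 55 mm, left 140 mm from the unit's centre.
- place_front_right (a point): Centre of the vessel's place at the front right corner of the platform, on its top face, under an outlet tube: front 55 mm, right 140 mm from the unit's centre.
- place_rear_left (a point): Centre of the vessel's place at the rear left corner of the platform, on its top face, under an outlet tube: rear 55 mm, left 140 mm from the unit's centre.
- place_rear_right (a point): Centre of the vessel's place at the rear right corner of the platform, on its top face, under an outlet tube: rear 55 mm, right 140 mm from the unit's centre.
Not all that is in view belongs to the job. Leave any brown or green look-alike of the beaker_low alone. What is shaped like the beaker_wide but brown is not meant.

How it is judged:
By the outcome, as a careful person would: the job done as asked, in the order asked, and still so for the second after the job is handed in, with the robot touching nothing.
It also fails if it takes over 58 s, if anything falls off the work surface, if the arm or the gripper's body presses on something with over 40 N, if the wrist force passes 120 N, or if a joint passes its speed limit or range.

## Working session

There is one attempt and no reset: what is moved stays moved. The work goes in short steps, Python scripts to look and compute and a tool call to move; the robot and the scene stay as the last step left them, time stands still between calls to the robot, and variables do not carry over. Pictures are saved under pics/ and viewed, about 8 in all and at most 12, crops included, and the job is handed in when it is done.

Besides the shell and the picture viewer there is one more tool, called after "Emit:" as name([rows], argument=value, ...), one row to a line, values as JSON. apply_moves: Moves the arm, as the interface text tells. Its arguments: {"type":"object","properties":{"commands":{"type":"array","items":{"type":"array","items":{"type":"number"}}},"squeeze":{"type":"number"}},"required":["commands"]}

```bash
mkdir -p pics; cat > h.py <<'E'
import numpy as np, cv2
from workcell import manip, camera, camera_info, workorder, nets
def world(cam,uv,d):
    i=camera_info(cam);K=np.array(i["camera_matrix"]);R=np.array(i["rotation"]);t=np.array(i["xyz"])
    return R@(np.linalg.inv(K)@np.array([uv[0],uv[1],1.])*d)+t
def at_z(cam,uv,z):
    i=camera_info(cam);K=np.array(i["camera_matrix"]);R=np.array(i["rotation"]);t=np.array(i["xyz"])
    r=R@(np.linalg.inv(K)@np.array([uv[0],uv[1],1.]));return t+r*(z-t[2])/r[2]
def save(cam,name):
    p,d=camera(cam);cv2.imwrite("pics/"+name,p[:,:,::-1]);return p,d
E
python3 - <<'E'
from h import *
np.set_printoptions(precision=3,suppress=True)
for c in("top","side"):
    p,d=save(c,c+"1.png");i=camera_info(c);print(c,i["xyz"],np.array(i["rotation"]).tolist(),i["camera_matrix"])
    for t in("flask","beaker_narrow","beaker_wide","beaker_low","dosing_unit"):
        for r in nets.look_for(c,t)[:3]: print(t,np.round(r["rect"]),round(r["conf"],2))
    for t,z in(("gate",.104),("knob",.21),("place_front_left",.012),("place_front_right",.012),("place_rear_left",.012),("place_rear_right",.012),("flask",.012)):
        for r in nets.place_of(c,t)[:2]: print(t,np.round(r["xy"]),round(r["conf"],2),at_z(c,r["xy"],z))
print(manip.get_obs())
E
```

```text
top [ 0.48  -0.073  1.043] [-0.7023079015678034, 0.7100241703544803, -0.04144010821729197, 0.03019944269021539] [[370.345   0.    317.73 ]
 [  0.    370.345 209.184]
 [  0.      0.      1.   ]]
flask [261. 257.  24.  23.] 0.95
flask [363. 224.  29.  27.] 0.6
beaker_narrow [246. 211.  27.  23.] 0.74
beaker_wide [178. 233.  37.  32.] 0.97
beaker_wide [349. 182.  31.  31.] 0.84
beaker_wide [308. 212.  16.  20.] 0.38
beaker_low [414. 224.  29.  25.] 0.96
beaker_low [363. 224.  28.  29.] 0.93
beaker_low [335. 138.  21.  32.] 0.81
dosing_unit [242. 178. 149. 110.] 0.64Traceback (most recent call last):
  File "<stdin>", line 8, in <module>
  File "h.py", line 8, in at_z
    r=R@(np.linalg.inv(K)@np.array([uv[0],uv[1],1.]));return t+r*(z-t[2])/r[2]
      ~^^~~~~~~~~~~~~~~~~~~~~~~~~~~~~~~~~~~~~~~~~~~~~
ValueError: matmul: Input operand 1 has a mismatch in its core dimension 0, with gufunc signature (n?,k),(k,m?)->(n?,m?) (size 3 is different from 4)
```

```bash
sed -i 's/R=np.array(i\["rotation"\])/R=Rot.from_quat(i["rotation"]).as_matrix()/; s/^import numpy.*/&\nfrom scipy.spatial.transform import Rotation as Rot/' h.py
python3 - <<'E'
from h import *
np.set_printoptions(precision=3,suppress=True)
for c in("top","side"):
    p,d=save(c,c+"1.png");i=camera_info(c);print(c,i["xyz"])
    for t in("flask","beaker_narrow","beaker_wide","beaker_low") if c=="side" else ():
        for r in nets.look_for(c,t)[:3]: print(t,np.round(r["rect"]),round(r["conf"],2))
    for t,z in(("gate",.104),("knob",.215),("place_front_left",.012),("place_front_right",.012),("place_rear_left",.012),("place_rear_right",.012),("flask",.012)):
        for r in nets.place_of(c,t)[:2]: print(t,np.round(r["xy"]),round(r["conf"],2),at_z(c,r["xy"],z))
o=manip.get_obs();print(o["clock"],o["position"],o["ee_rot"],o["ft_force"],Rot.from_quat(o["ee_rot"]).as_matrix())
E
python3 -c "
import cv2
p=cv2.imread('pics/top1.png')[150:310,160:460];cv2.imwrite('pics/top1c.png',cv2.resize(p,(800,427),interpolation=cv2.INTER_CUBIC))"
```

```text
top [ 0.48  -0.073  1.043]
gate [315. 230.] 0.9 [ 0.523 -0.082  0.104]
knob [315. 219.] 0.61 [ 0.543 -0.081  0.215]
place_front_left [272. 265.] 0.93 [0.433 0.038 0.012]
place_front_right [368. 240.] 0.85 [ 0.497 -0.228  0.012]
place_rear_left [263. 224.] 0.8 [0.543 0.061 0.012]
place_rear_right [360. 202.] 0.88 [ 0.605 -0.209  0.012]
flask [274. 266.] 0.91 [0.43  0.033 0.012]
side [ 1.325 -0.123  1.014]
flask [350. 158.  24.  38.] 0.93
beaker_narrow [363. 187.  26.  37.] 0.84
beaker_wide [251. 208.  37.  37.] 0.86
beaker_wide [414. 168.  34.  44.] 0.86
beaker_wide [244. 156. 152. 106.] 0.37
beaker_low [250. 184.  27.  31.] 0.92
beaker_low [193. 186.  28.  36.] 0.82
beaker_low [276. 257.  30.  39.] 0.78
gate [318. 192.] 0.91 [ 0.521 -0.087  0.104]
gate [273. 240.] 0.62 [ 0.67  -0.199  0.104]
knob [323. 168.] 0.74 [ 0.545 -0.076  0.215]
place_front_left [358. 187.] 0.64 [0.427 0.034 0.012]
place_front_right [266. 207.] 0.71 [ 0.492 -0.229  0.012]
place_front_right [259. 211.] 0.38 [ 0.505 -0.249  0.012]
place_rear_left [376. 217.] 0.6 [0.539 0.07  0.012]
place_rear_left [265. 205.] 0.51 [ 0.484 -0.233  0.012]
place_rear_right [273. 241.] 0.97 [ 0.607 -0.207  0.012]
flask [362. 189.] 0.6 [0.434 0.042 0.012]
1.35 [ 0.142 -0.609  0.231] [0.993 0.114 0.    0.   ] [0.033 0.085 0.524] [[ 0.974  0.227  0.   ]
 [ 0.227 -0.974 -0.   ]
 [ 0.     0.    -1.   ]]
```

View pics/top1c.png

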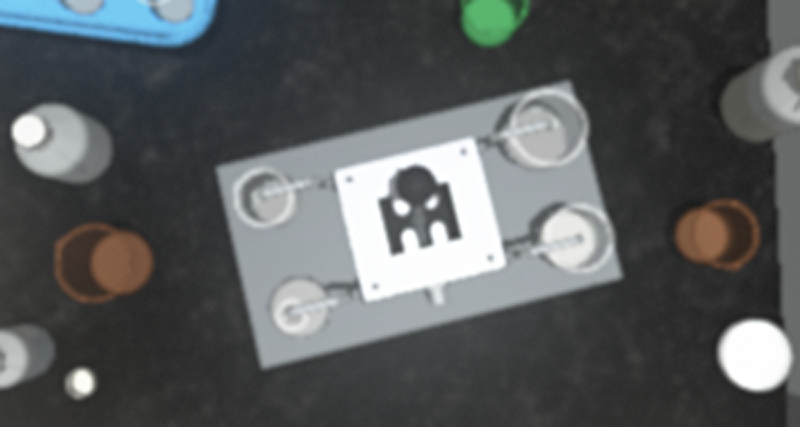

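View pics/side1.png

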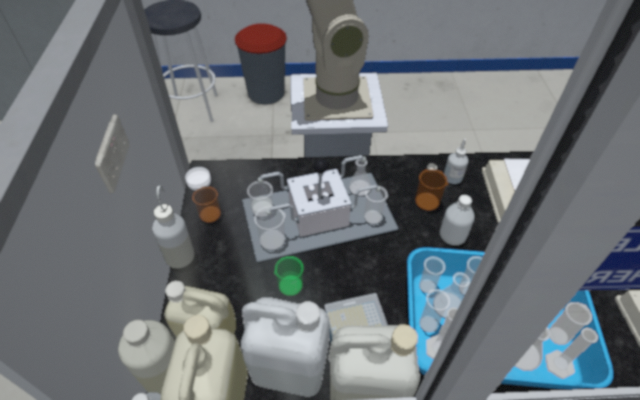

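The top crop shows the narrow-mouthed flask at the front left (300,305), with beakers at the other three corners. The knob is at (413,185), in the rear half of the middle column. The side view agrees. Next I'll refine the knob, the yaw and the obstacle heights.

```bash
python3 - <<'E'
from h import *
np.set_printoptions(precision=3,suppress=True)
p,d=camera("top")
# knob: dark pixels w/ z>0.19
i=camera_info("top");R=Rot.from_quat(i["rotation"]).as_matrix();K=i["camera_matrix"]
v,u=np.mgrid[0:400,0:640];ray=np.linalg.inv(K)@np.stack([u.ravel(),v.ravel(),np.ones(u.size)])
W=((R@(ray*d.ravel())).T+i["xyz"]).reshape(400,640,3);z=W[...,2];ok=d>0
m=ok&(z>.17)&(abs(W[...,0]-.54)<.07)&(abs(W[...,1]+.083)<.07)
print("knob top pts",m.sum(),W[m].mean(0),W[m].max(0),W[m].min(0))
m=ok&(abs(z-.104)<.006)&(abs(W[...,0]-.52)<.12)&(abs(W[...,1]+.083)<.12)&(p.min(2)>150)
r=cv2.minAreaRect(W[m][:,:2].astype(np.float32)*1000);print("box",r)
m=ok&(z>.13)&(W[...,0]>.0)&(W[...,0]<.75)&(W[...,1]<-.05)
n,l,s,c=cv2.connectedComponentsWithStats(m.astype(np.uint8))
for k in range(1,n):
    if s[k,4]>8: q=W[l==k];print(s[k],q.min(0),q.max(0))
w=W[275:290,435:450];print("white thing",np.median(w.reshape(-1,3),0))
E
```

```text
knob top pts 200 [ 0.54  -0.081  0.231] [ 0.557 -0.065  0.24 ] [ 0.524 -0.098  0.219]
box ((526.78271484375, -107.10911560058594), (140.16664123535156, 259.2821960449219), 21.395723342895508)
[  445    36   195   364 46133] [ 0.266 -0.505  0.13 ] [ 0.75  -0.407  0.592]
[343 195  26   9  89] [ 0.587 -0.214  0.13 ] [ 0.607 -0.151  0.147]
[308 212  16  17 202] [ 0.524 -0.098  0.13 ] [ 0.557 -0.065  0.24 ]
[354 238  26   9  85] [ 0.481 -0.238  0.13 ] [ 0.5   -0.176  0.146]
white thing [ 0.381 -0.424  0.03 ]
```

```bash
python3 - <<'E'
from h import *
np.set_printoptions(precision=3,suppress=True)
for c in("top","side"):
    p,d=camera(c)
    i=camera_info(c);R=Rot.from_quat(i["rotation"]).as_matrix();K=i["camera_matrix"]
    v,u=np.mgrid[0:400,0:640];ray=np.linalg.inv(K)@np.stack([u.ravel(),v.ravel(),np.ones(u.size)])
    W=((R@(ray*d.ravel())).T+i["xyz"]);z=W[:,2];ok=(d.ravel()>0)&(W[:,1]<-.25)&(W[:,0]<.6)
    for zl in(.05,.15,.25,.35,.5,.7):
        for x0 in np.arange(-.2,.6,.1):
            m=ok&(abs(z-zl)<.05)&(W[:,0]>=x0)&(W[:,0]<x0+.1)
            if m.sum()>5: print(c,zl,round(x0,1),m.sum(),"y max",np.sort(W[m,1])[-3].round(3),"xmin",W[m,0].min().round(3))
print(at_z("side",(190,155),0),at_z("side",(250,155),0))
cv2.imwrite("pics/top_full.png",camera("top")[0][:,:,::-1])
E
```

```text
top 0.05 0.2 421 y max -0.253 xmin 0.268
top 0.05 0.3 2248 y max -0.251 xmin 0.3
top 0.05 0.4 2205 y max -0.25 xmin 0.4
top 0.05 0.5 2033 y max -0.25 xmin 0.5
top 0.15 0.2 273 y max -0.478 xmin 0.267
top 0.15 0.3 897 y max -0.478 xmin 0.3
top 0.15 0.4 816 y max -0.496 xmin 0.4
top 0.15 0.5 809 y max -0.496 xmin 0.5
top 0.25 0.1 7 y max -0.649 xmin 0.159
top 0.25 0.2 394 y max -0.478 xmin 0.267
top 0.25 0.3 1291 y max -0.478 xmin 0.3
top 0.25 0.4 1194 y max -0.496 xmin 0.4
top 0.25 0.5 1133 y max -0.496 xmin 0.5
top 0.35 0.2 592 y max -0.478 xmin 0.267
top 0.35 0.3 1951 y max -0.477 xmin 0.3
top 0.35 0.4 1760 y max -0.496 xmin 0.4
top 0.35 0.5 1607 y max -0.486 xmin 0.5
top 0.5 0.2 1156 y max -0.477 xmin 0.267
top 0.5 0.3 3488 y max -0.478 xmin 0.3
top 0.5 0.4 2877 y max -0.496 xmin 0.4
top 0.5 0.5 2737 y max -0.495 xmin 0.5
side 0.05 0.2 235 y max -0.257 xmin 0.265
side 0.05 0.3 1700 y max -0.25 xmin 0.3
side 0.05 0.4 1728 y max -0.251 xmin 0.4
side 0.05 0.5 1984 y max -0.25 xmin 0.5
side 0.15 0.2 101 y max -0.477 xmin 0.265
side 0.15 0.3 576 y max -0.478 xmin 0.3
side 0.15 0.4 448 y max -0.495 xmin 0.4
side 0.15 0.5 523 y max -0.495 xmin 0.5
side 0.25 0.2 123 y max -0.478 xmin 0.27
side 0.25 0.3 688 y max -0.477 xmin 0.3
side 0.25 0.4 566 y max -0.495 xmin 0.4
side 0.25 0.5 672 y max -0.496 xmin 0.5
side 0.35 0.2 147 y max -0.478 xmin 0.268
side 0.35 0.3 836 y max -0.478 xmin 0.3
side 0.35 0.4 690 y max -0.496 xmin 0.4
side 0.35 0.5 646 y max -0.486 xmin 0.5
side 0.5 0.2 105 y max -0.477 xmin 0.268
side 0.5 0.3 885 y max -0.478 xmin 0.3
side 0.5 0.4 788 y max -0.496 xmin 0.4
side 0.5 0.5 978 y max -0.496 xmin 0.5
[ 0.262 -0.472  0.   ] [ 0.27  -0.286  0.   ]
```

View pics/top_full.png

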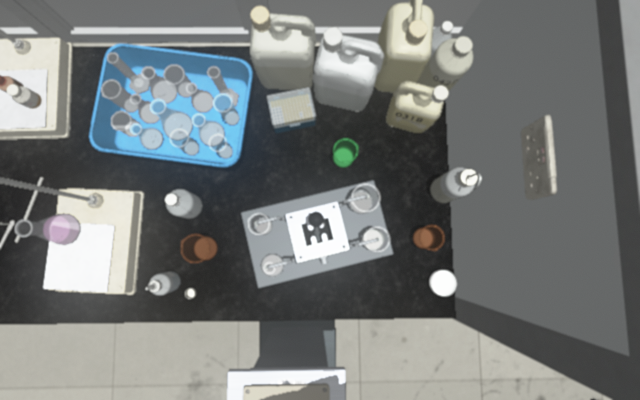

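The full top view shows the hood's side wall at the right, starting at x≈0.265 and y<-0.478. I'll move left in front of it first, rising as I go, and then move forward.

Emit:
apply_moves([
  [0.014, -0.037, -0.014, 0, -1],
  [0.014, -0.037, -0.014, 0, -1],
  [0.014, -0.037, -0.014, 0, -1],
  [0.014, -0.037, -0.014, 0, -1],
  [0.014, -0.037, -0.014, 0, -1],
])

```text
clock: 1.97
position: [0.1653, -0.4131, 0.2935]
ee_rot: [0.994, 0.111, -0.002, -0.007]
ft_force: [0.3, -0.4, 0.9]
grip_width: 0.999
```

Emit:
apply_moves([
  [0.032, -0.022, 0, 0, -1],
  [0.032, -0.022, 0, 0, -1],
  [0.032, -0.022, 0, 0, -1],
  [0.032, -0.022, 0, 0, -1],
  [0.032, -0.022, 0, 0, -1],
])

```text
clock: 2.38
position: [0.2978, -0.2641, 0.2993]
ee_rot: [0.994, 0.107, -0.001, -0.001]
ft_force: [1.6, -1.5, 0.6]
grip_width: 1.003
```

Emit:
apply_moves([
  [0.035, -0.016, 0, 0, -1],
  [0.035, -0.016, 0, 0, -1],
  [0.035, -0.016, 0, 0, -1],
  [0.035, -0.016, 0, 0, -1],
  [0.035, -0.016, 0, 0, -1],
])

```text
clock: 2.8
position: [0.4573, -0.1402, 0.3017]
ee_rot: [0.994, 0.106, 0.001, 0.002]
ft_force: [0.2, -0.4, 0.9]
grip_width: 1.001
```

Emit:
apply_moves([
  [0.034, -0.016, 0, 0, -1],
  [0.034, -0.016, 0, 0, -1],
  [0.034, -0.016, 0, 1, -1],
  [0, 0, 0, 1, -1],
])

```text
clock: 3.13
position: [0.5543, -0.0619, 0.3016]
ee_rot: [0.996, 0.091, 0.003, 0.001]
ft_force: [0.2, 1.5, -0.7]
grip_width: 0.999
```

```bash
cat >> h.py <<'E'
def to(x,y,z,yaw=None):
    o=manip.get_obs();R=Rot.from_quat(o["ee_rot"]).as_matrix()
    print("pos",np.round(o["position"],4),"yaw",np.degrees(np.arctan2(R[1,0],R[0,0])).round(2),"tool delta mm",(R.T@(np.array([x,y,z])-o["position"])*1000).round(1),"F",np.round(o["ft_force"],1),"t",o["clock"])
E
python3 -c "
from h import *
to(.5405,-.0815,.20)"
```

```text
pos [ 0.5543 -0.0619  0.3016] yaw 10.4 tool delta mm [-17.6  16.6 101.6] F [ 0.2  1.5 -0.7] t 3.1333
```

Emit:
apply_moves([
  [-0.0175, 0.0165, 0, -3, -1],
  [0, 0, 0, 0, -1],
])

```text
clock: 3.3
position: [0.5415, -0.0781, 0.3003]
ee_rot: [0.993, 0.121, 0.002, -0.001]
ft_force: [-0.9, -1.8, -0.4]
grip_width: 1.002
```

```bash
python3 -c "
from h import *
to(.5405,-.0815,.20)
p,d=camera('top');cv2.imwrite('pics/above.png',cv2.resize(p[150:310,220:420,::-1],(750,600)))
for c in('side',):
  p,d=camera(c);cv2.imwrite('pics/aboves.png',cv2.resize(p[120:280,220:420,::-1],(750,600)))"
```

```text
pos [ 0.5415 -0.0781  0.3003] yaw 13.85 tool delta mm [ -2.3   3.3 100.3] F [-0.9 -1.8 -0.4] t 3.3
```

View pics/aboves.png

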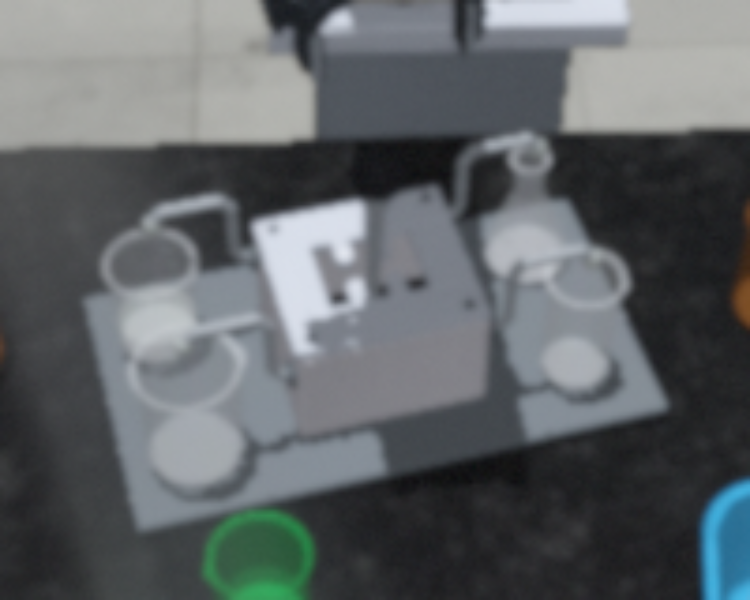

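The side crop shows the fingers at columns ~300 and ~465, straddling the knob column at ~386. The glassware is upright, and the flask at the rear of this view is the unit's front left corner. I'll descend over the knob now.

Emit:
apply_moves([
  [-0.0025, 0.0035, 0.03, 0, -1],
  [0, 0, 0.035, 0, -1],
  [0, 0, 0.035, 0, -1],
  [0, 0, 0, 0, -1],
])

```text
clock: 3.73
position: [0.5427, -0.0795, 0.2009]
ee_rot: [0.993, 0.118, 0.006, 0.0]
ft_force: [-1.6, -0.7, -1.2]
grip_width: 1.003
```

```bash
python3 -c "
from h import *
to(.5405,-.0815,.197)"
```

```text
pos [ 0.5427 -0.0795  0.2009] yaw 13.55 tool delta mm [-2.7  1.4  3.8] F [-1.6 -0.7 -1.2] t 3.7333
```

Now close gently on the ball.

Emit:
apply_moves([
  [-0.0025, 0.0015, 0.003, 0, 0.0],
  [0, 0, 0, 0, 0.5],
  [0, 0, 0, 0, 0.5],
  [0, 0, 0, 0, 0.5],
  [0, 0, 0, 0, 0.5],
], squeeze=20)

```text
clock: 4.15
position: [0.542, -0.0818, 0.2035]
ee_rot: [0.993, 0.117, 0.008, 0.001]
ft_force: [-1.9, 0.5, -10.5]
grip_width: 0.403
```

Emit:
apply_moves([
  [0, 0, 0, 0, 0.5],
  [0, 0, 0, 0, 0.5],
  [0, 0, 0, 0, 0.5],
  [0, 0, 0, 0, 0.5],
])

```text
clock: 4.48
position: [0.5413, -0.0819, 0.2035]
ee_rot: [0.993, 0.117, 0.007, 0.001]
ft_force: [0.2, 0.0, -6.6]
grip_width: 0.408
```

Emit:
apply_moves([
  [-0.007, 0, 0, 0, 0.5],
  [-0.007, 0, 0, 0, 0.5],
  [-0.007, 0, 0, 0, 0.5],
  [0, 0, 0, 0, 0.5],
])

```text
clock: 4.82
position: [0.521, -0.0867, 0.2049]
ee_rot: [0.993, 0.118, 0.01, 0.001]
ft_force: [0.6, 0.9, -7.9]
grip_width: 0.404
```

```bash
python3 -c "
from h import *
to(.521,-.084,.2035)
for c in ('top','side'):
  camera(c)
  for r in nets.place_of(c,'knob')[:1]: print(c,r['conf'],at_z(c,r['xy'],.22))
  for r in nets.place_of(c,'gate')[:1]: print(c,r['conf'],at_z(c,r['xy'],.104))
"
```

```text
pos [ 0.521  -0.0867  0.2049] yaw 13.51 tool delta mm [ 0.6 -2.6  1.4] F [ 0.6  0.9 -7.9] t 4.8167
top 0.7 [ 0.50688418 -0.22838528  0.104     ]
side 0.73 [ 0.52589525 -0.09003711  0.22      ]
side 0.81 [ 0.51720419 -0.08606685  0.104     ]
```

Emit:
apply_moves([
  [0, -0.008, 0, 0, 0.5],
  [0, -0.008, 0, 0, 0.5],
  [0, -0.008, 0.001, 0, 0.5],
])

```text
clock: 5.37
position: [0.5175, -0.065, 0.2045]
ee_rot: [0.993, 0.116, 0.011, 0.003]
ft_force: [0.5, -3.8, -1.0]
grip_width: 0.409
```

Emit:
apply_moves([
  [0, -0.01, 0.001, 0, 0.5],
  [0, -0.01, 0.002, 0, 0.5],
  [0, -0.01, 0.002, 0, 0.5],
  [0, -0.01, 0.003, 0, 0.5],
])

```text
clock: 5.7
position: [0.5081, -0.0225, 0.197]
ee_rot: [0.993, 0.116, 0.012, 0.004]
ft_force: [0.5, -3.9, -2.2]
grip_width: 0.406
```

```bash
python3 -c "
from h import *
to(.521-.2334*.066,-.084+.9724*.066,.1925)
"
```

```text
pos [ 0.5081 -0.0225  0.197 ] yaw 13.33 tool delta mm [-1.9 -3.2  4.4] F [ 0.5 -3.9 -2.2] t 5.7
```

Emit:
apply_moves([
  [0, -0.003, 0.003, 0, 0.5],
  [0, 0, 0, 0, 0.5],
  [-0.008, 0, 0, 0, 0.5],
  [-0.008, 0, 0.001, 0, 0.5],
])

```text
clock: 6.03
position: [0.4948, -0.0189, 0.1939]
ee_rot: [0.993, 0.119, 0.016, 0.005]
ft_force: [7.8, -4.4, 5.5]
grip_width: 0.403
```

Emit:
apply_moves([
  [0, 0.003, 0, 0, 0.5],
  [-0.008, 0, 0.001, 0, 0.5],
  [0, 0, 0, 0, 0.5],
])

```text
clock: 6.28
position: [0.4887, -0.021, 0.1938]
ee_rot: [0.993, 0.12, 0.019, 0.005]
ft_force: [0.2, -3.9, 0.3]
grip_width: 0.403
```

```bash
cat > k.py <<'E'
from h import *
np.set_printoptions(precision=3,suppress=True)
to(.521-.2334*.066-.9724*.054,-.084+.9724*.066-.2334*.054,.184)
p,d=camera('side');cv2.imwrite('pics/s.png',cv2.resize(p[130:230,250:400,::-1],(750,500),interpolation=cv2.INTER_CUBIC))
for r in nets.place_of('side','knob')[:1]: print(r['xy'],r['conf'],at_z('side',r['xy'],.207))
E
python3 k.py
```

```text
pos [ 0.489 -0.021  0.194] yaw 13.8 tool delta mm [-37.6   2.5   8.4] F [ 0.2 -3.9  0.3] t 6.2833
[344.9, 154.3] 0.54 [ 0.492 -0.019  0.207]
```

View pics/s.png

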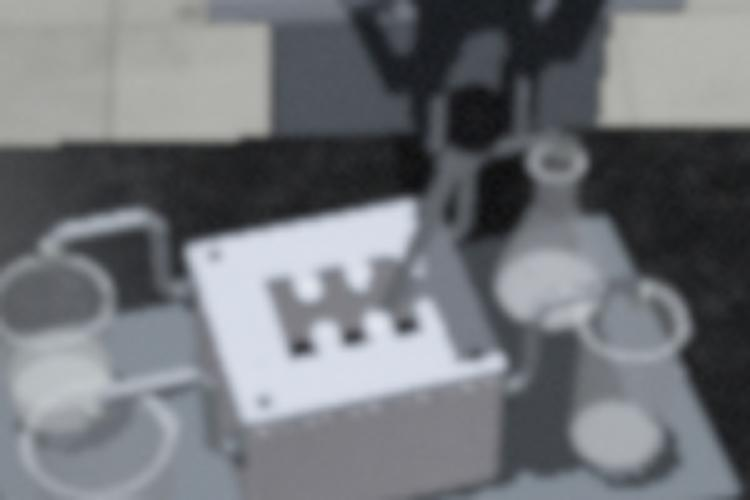

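The side crop shows the knob held at (478,118), with the shaft in the left column at the mouth of its front slot, and the flask standing behind it. I'll carry on towards the front.

Emit:
apply_moves([
  [-0.009, 0, 0.001, 0, 0.5],
  [-0.009, 0, 0.002, 0, 0.5],
  [-0.009, 0, 0.002, 0, 0.5],
  [0, 0, 0, 0, 0.5],
])

```text
clock: 6.72
position: [0.4686, -0.0266, 0.1908]
ee_rot: [0.992, 0.12, 0.026, 0.005]
ft_force: [-0.3, -3.8, -2.5]
grip_width: 0.402
```

```bash
python3 k.py
```

```text
pos [ 0.469 -0.027  0.191] yaw 13.84 tool delta mm [-16.8   1.9   6. ] F [-0.3 -3.8 -2.5] t 6.7167
[340.9, 152.2] 0.82 [ 0.484 -0.028  0.207]
```

Emit:
apply_moves([
  [-0.008, 0.001, 0.002, 0, 0.5],
  [-0.008, 0, 0.003, 0, 0.5],
  [-0.006, 0, 0.002, 0, 0.5],
  [-0.003, 0, 0, 0, 0.5],
])

```text
clock: 7.15
position: [0.4526, -0.0317, 0.187]
ee_rot: [0.992, 0.122, 0.033, 0.005]
ft_force: [6.0, -5.3, -8.2]
grip_width: 0.401
```

```bash
python3 k.py
```

```text
pos [ 0.453 -0.032  0.187] yaw 14.03 tool delta mm [0.1 0.8 3.1] F [ 6.  -5.3 -8.2] t 7.15
[341.4, 148.9] 0.86 [ 0.473 -0.026  0.207]
```

Emit:
apply_moves([
  [-0.004, 0, 0, 0, 0.5],
  [-0.004, 0, 0, 0, 0.5],
  [0, 0, 0, 0, 0.5],
])

```text
clock: 7.5
position: [0.4482, -0.0334, 0.1863]
ee_rot: [0.992, 0.122, 0.037, 0.004]
ft_force: [0.1, -3.1, 5.2]
grip_width: 0.406
```

```bash
python3 k.py
```

```text
pos [ 0.448 -0.033  0.186] yaw 14.04 tool delta mm [4.8 0.2 2.7] F [ 0.1 -3.1  5.2] t 7.5
[338.4, 149.4] 0.88 [ 0.474 -0.034  0.207]
```

View pics/s.png

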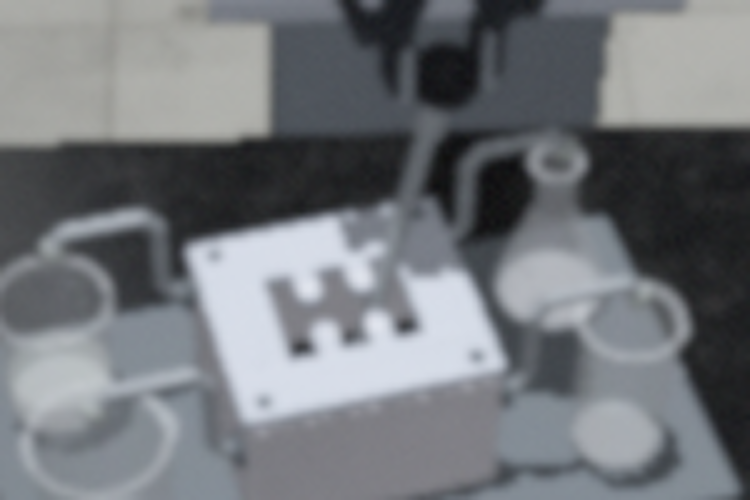

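```bash
python3 -c "
from h import *
for z in (.198,.201,.205):
  w=at_z('side',(339,145),z);d=w[:2]-[.521,-.084];print(w,.9724*d[0]+.2334*d[1],-.2334*d[0]+.9724*d[1])"
```

```text
[ 0.44845865 -0.03007857  0.198     ] -0.057953942732315224 0.06936434820904955
[ 0.45168398 -0.03041884  0.201     ] -0.05489705003115247 0.06828068095603003
[ 0.45598442 -0.03087253  0.205     ] -0.0508211930962689 0.06683579128533737
```

Emit:
apply_moves([
  [0, 0, 0, 0, -1],
  [0, 0, 0, 0, -1],
  [0, 0, 0, 0, -1],
  [0, 0, 0, 0, -1],
  [0, 0, 0, 0, -1],
])

```text
clock: 8.02
position: [0.4461, -0.0306, 0.1841]
ee_rot: [0.992, 0.123, 0.034, 0.002]
ft_force: [0.3, -0.0, 0.5]
grip_width: 0.998
```

Emit:
apply_moves([
  [0, 0, -0.03, 0, -1],
  [0, 0, -0.035, 0, -1],
  [0.04, 0, -0.02, 0, -1],
  [0.04, 0, 0, 0, -1],
  [0, 0, 0, 0, 1],
])

```text
clock: 8.43
position: [0.5155, -0.0123, 0.2763]
ee_rot: [0.992, 0.121, 0.032, 0.004]
ft_force: [-0.4, -0.3, -1.7]
grip_width: 0.886
```

```bash
python3 -c "
from h import *
to(.521-.2334*.066-.9724*.054,-.084+.9724*.066-.2334*.054,.184)
for c in('top','side'):
  p,d=camera(c)
  for r in nets.place_of(c,'knob')[:2]:
    w=at_z(c,r['xy'],.201);e=w[:2]-[.521,-.084];print(c,r,w,.9724*e[0]+.2334*e[1],-.2334*e[0]+.9724*e[1])
  if c=='top': a=cv2.resize(p[190:290,230:390,::-1],(800,500))
  else: b=cv2.resize(p[130:230,250:400,::-1],(750,500))
cv2.imwrite('pics/b.png',b);cv2.imwrite('pics/a.png',a)
h=cv2.vconcat([cv2.resize(a,(480,300)),cv2.resize(b,(480,300))]);cv2.imwrite('pics/ab.png',h)
"
```

```text
pos [ 0.5155 -0.0123  0.2763] yaw 13.94 tool delta mm [-71.1   3.1  88.1] F [-0.4 -0.3 -1.7] t 8.4333
side {'xy': [338.4, 146.1], 'conf': 0.83} [ 0.45568041 -0.03222788  0.201     ] -0.051433155880868914 0.06558880242288279
```

View pics/ab.png

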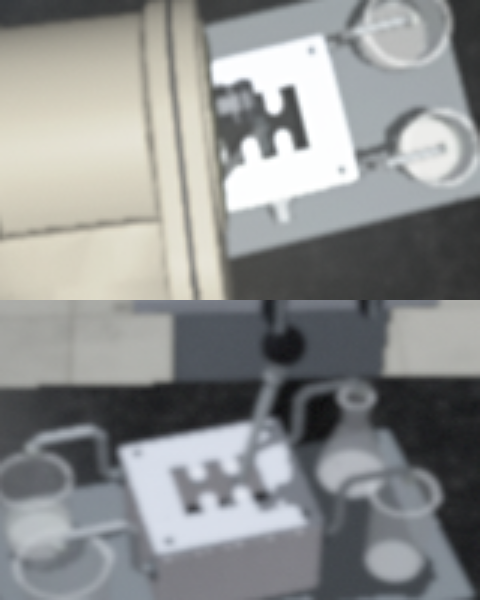

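The side crop shows the knob freed and the lever leaning front left. To confirm it sits on the end stop, I'll nudge it from behind with shut fingers.

Emit:
apply_moves([
  [0, 0.004, 0, 0, 1],
  [0, 0, 0, 0, 1],
  [0, 0, 0, 0, 1],
  [0, 0, 0, 0, 1],
  [0, 0, 0, 0, 1],
])

```text
clock: 9.05
position: [0.5086, -0.0189, 0.2766]
ee_rot: [0.992, 0.12, 0.031, 0.009]
ft_force: [-0.6, -0.5, -0.8]
grip_width: 0.001
```

Emit:
apply_moves([
  [0, 0, 0.03, 0, 1],
  [0, 0, 0.03, 0, 1],
  [0, 0, 0.025, 0, 1],
  [0, 0, 0, 0, 1],
])

```text
clock: 9.38
position: [0.5151, -0.0204, 0.1915]
ee_rot: [0.992, 0.12, 0.034, 0.011]
ft_force: [-0.5, 0.4, -0.4]
grip_width: 0.0
```

Emit:
apply_moves([
  [-0.01, 0, 0, 0, 1],
  [-0.01, 0, 0, 0, 1],
  [-0.006, 0, 0, 0, 1],
])

```text
clock: 9.63
position: [0.4895, -0.0257, 0.191]
ee_rot: [0.992, 0.121, 0.033, 0.009]
ft_force: [1.1, 0.5, 0.5]
grip_width: 0.001
```

```bash
python3 -c "
from h import *
to(.521-.2334*.066-.9724*.025,-.084+.9724*.066-.2334*.025,.190)"
```

```text
pos [ 0.4895 -0.0257  0.191 ] yaw 13.94 tool delta mm [-8.  -2.   0.5] F [1.1 0.5 0.5] t 9.6333
```

Emit:
apply_moves([
  [-0.004, 0, 0, 0, 1],
  [-0.004, 0, 0, 0, 1],
])

```text
clock: 9.8
position: [0.4817, -0.0279, 0.1926]
ee_rot: [0.992, 0.121, 0.034, 0.01]
ft_force: [5.6, 0.8, -4.4]
grip_width: 0.001
```

Emit:
apply_moves([
  [-0.003, 0, 0, 0, 1],
  [-0.003, 0, 0, 0, 1],
])

```text
clock: 9.97
position: [0.48, -0.0287, 0.1949]
ee_rot: [0.992, 0.121, 0.04, 0.01]
ft_force: [16.3, 2.2, -7.5]
grip_width: 0.0
```

Emit:
apply_moves([
  [-0.003, 0, 0, 0, 1],
])

```text
clock: 10.05
position: [0.48, -0.0288, 0.1963]
ee_rot: [0.992, 0.121, 0.044, 0.011]
ft_force: [15.5, 2.1, -7.1]
grip_width: -0.001
```

The push rose to 16 N with no travel, so the lever is hard against the end of the slot. I'll retreat now and check.

Emit:
apply_moves([
  [0.02, 0, 0, 0, 1],
  [0.02, 0, -0.01, 0, 1],
  [0.01, 0, -0.04, 0, 1],
  [0, 0, -0.04, 0, 1],
  [0, 0.02, -0.03, 0, 1],
])

```text
clock: 10.47
position: [0.5215, -0.0309, 0.3226]
ee_rot: [0.991, 0.124, 0.042, 0.01]
ft_force: [0.8, 0.3, 0.1]
grip_width: -0.004
```

Emit:
apply_moves([
  [0, 0.04, 0, 0, 1],
  [0, 0.04, 0, 0, 1],
  [0, 0.04, 0, 0, 1],
  [0, 0.03, 0, 0, 1],
  [0, 0, 0, 0, 1],
])

```text
clock: 10.88
position: [0.563, -0.1839, 0.3414]
ee_rot: [0.991, 0.125, 0.05, 0.015]
ft_force: [-0.3, -0.5, -0.4]
grip_width: 0.002
```

```bash
python3 -c "
from h import *
to(.5,0,.3)
for c in('top','side'):
  p,d=camera(c)
  for r in nets.place_of(c,'knob')[:1]:
    w=at_z(c,r['xy'],.201);e=w[:2]-[.521,-.084];print(c,r,w,.9724*e[0]+.2334*e[1],-.2334*e[0]+.9724*e[1])
  for t in('flask','beaker_narrow','beaker_wide','beaker_low'): print(t,[(np.round(r['rect']).tolist(),round(r['conf'],2)) for r in nets.look_for(c,t)[:2]])
  if c=='top': a=p[180:290,230:400,::-1]
  else: b=p[125:260,240:400,::-1]
h=cv2.hconcat([cv2.resize(a,(400,259)),cv2.resize(b,(400,337))[39:298]]);cv2.imwrite('pics/fin.png',h)
"
```

```text
pos [ 0.563  -0.1839  0.3414] yaw 14.5 tool delta mm [ -18.9 -195.3   31.6] F [-0.3 -0.5 -0.4] t 10.8833
top {'xy': [294.3, 259.6], 'conf': 0.56} [ 0.45198335 -0.03286404  0.201     ] -0.05517665931728899 0.06583308967554036
flask [([259.0, 255.0, 24.0, 25.0], 0.78)]
beaker_narrow [([245.0, 213.0, 28.0, 22.0], 0.9), ([261.0, 253.0, 24.0, 26.0], 0.5)]
beaker_wide [([179.0, 233.0, 40.0, 29.0], 0.89), ([352.0, 184.0, 10.0, 13.0], 0.47)]
beaker_low [([332.0, 141.0, 25.0, 28.0], 0.63)]
side {'xy': [269.3, 238.3], 'conf': 0.67} [ 0.73553426 -0.19968619  0.201     ] 0.18161195648604414 -0.16256554802983889
flask [([353.0, 160.0, 22.0, 34.0], 0.71)]
beaker_narrow [([364.0, 188.0, 26.0, 36.0], 0.59), ([240.0, 138.0, 158.0, 121.0], 0.41)]
beaker_wide [([416.0, 166.0, 32.0, 45.0], 0.63), ([251.0, 207.0, 36.0, 40.0], 0.59)]
beaker_low [([276.0, 255.0, 28.0, 39.0], 0.81), ([246.0, 184.0, 27.0, 31.0], 0.72)]
```

View pics/fin.png

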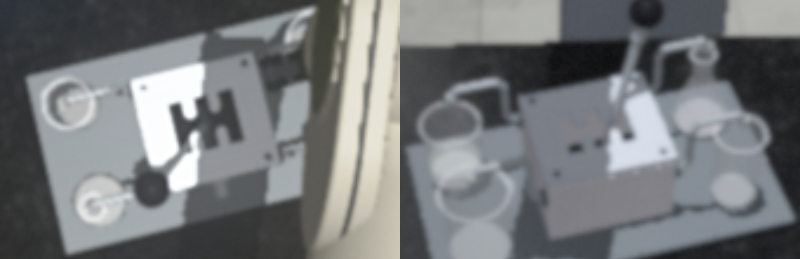

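The knob is front left in both views, beside the flask, at about (-55, +66) mm in the unit's frame. The vessels are standing and nothing is being touched, so I'm handing in.

```bash
python3 -c "
from h import *
print(workorder.hand_in())"
```

```text
the job is handed in; nothing more can be done
None
```

The lever is now at the end of the front left slot, the corner where the conical flask stands, and the job is handed in. It never entered an outer slot serving a beaker. The clock read about 11 s of the 58 s allowed.

**How it was moved:** I held the ball knob lightly (20 N). I drew it out of the rear half of the middle column, across the lane to the left, and forward along the front left slot. I then released it and pushed it from behind with shut fingers.

**End-stop check:** that push rose to about 16 N with no further travel, so the lever is against the stop.

**Last checks:**
- The top camera puts the knob at about x = -55 mm, y = +66 mm in the unit's frame, where -54 and +66 are expected.
- Side pictures show all four vessels upright. The detected boxes for the flask, narrow beaker, wide beaker and low beaker match the start to within a few pixels.
- The wrist force is near zero with the gripper clear.

**Disagreements:**
- In the final side view the knob network reported a false spot, at the rear right beaker. The picture itself clearly shows the knob front left.
- In the final top view the arm hid most of the two right-hand beakers, so those two were checked only from the side.

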